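Reset a punch length setter by clicks

TASK

On the punch stand whose head has a straight wing with a pointer nose (not the round or the hexagonal one), turn the wing anticlockwise back to its stop, then set the punch length by turning it clockwise four clicks from the stop, and let go with the head resting in that fourth click. Leave the two neighbouring heads, and the loose dies, punches and wrench, as they are.

Things in the scene. Friction and masses are not known exactly. Their poses are not given: they have to be found in the camera images.
- dial: fixed flat index ring, 116 mm diameter, under the winged head of the tallest of three punch stands, some 150 mm above the table. Origin on the turning axis at the ring's upper face. z axis: the turning axis, out of the head, leaning 35 degrees from vertical towards the robot side (stand yaw up to 0.25 rad). x axis: up the slope, away from the robot; y axis: level, to the robot's left.
- stop_mark (a point): the stop: the longer one of nine black marks on the ring, 51 mm from the axis, 135 degrees from the dial's x axis towards its +y. The other marks, one per click, follow clockwise (looking down on the head) every 30 degrees. The head turns from the stop to the eighth click and is blocked 2 degrees beyond each; the pin beside the mark is only an indicator.
- wing (a point): point on the turning axis inside the wing, 35 mm above the dial's origin: the place to grip, along the leaning axis, across the wing. The wing is a straight upright steel bar, 70 mm long (35 mm either side of the axis), 16 mm thick with flat parallel sides, from 11 to 47 mm above the dial plane; it stands on a disc of 80 mm diameter whose top is 11 mm above that plane.
- pointer (a point): point in the nose at one end of the wing, 46 mm from the axis, 25 mm above the dial plane: the head points from the axis to it. The nose is 9 mm thick, its tip 51 mm from the axis, as tall as the wing; a black line on top runs to it. At the start it rests 1 to 3 clicks from the stop. A detent pulls the head to the nearest click: turning takes up to 0.15 N m, and past half-way it snaps on.
- round_mark (a point): point on the rim of the round grooved head (68 mm diameter, 23 mm tall) of a neighbouring stand, 34 mm from that head's axis; that stand is lower than the winged one, its head also leans 35 degrees and turns stiffly. Not to be turned.
- hex_mark (a point): point 34 mm from the axis of the hexagonal head (48 mm across the flats, 29 mm tall, on a 68 mm disc) of the other neighbouring stand, likewise lower and leaning 35 degrees. Not to be turned.
- die_a: loose steel die ring on the table between two stands, 40 mm diameter, 25 mm high; origin at the centre of its underside. Bystander.
- die_b: loose steel die ring on the table between two stands, 40 mm diameter, 30 mm high; origin at the centre of its underside. Bystander.
- die_large: loose dark die ring between robot and stands, 90 mm diameter, 32 mm high; origin at the centre of its underside. Bystander.
- punch: loose punch standing upright beyond the stands, 48 mm diameter, 85 mm tall; origin at the centre of its underside. Bystander.
- punch_b: loose punch standing upright beyond the stands, 44 mm diameter, 75 mm tall; origin at the centre of its underside. Bystander.
- wrench: loose flat steel wrench lying on the table between robot and stands, 180 mm long, 8 mm thick; origin at mid-length on its underside. Bystander.
Things that resemble listed ones, but are neither listed nor needed, are in the scene too. Leave any green or red look-alike of the part that bears dial alone.

How it is judged:
By the outcome, as a careful person would: the job done as asked, in the order asked, and still so for the second after the job is handed in, with the robot touching nothing.
It also fails if it takes over 72 s, if anything falls off the work surface, if the arm or the gripper's body presses on something with over 40 N, if the wrist force passes 120 N, or if a joint passes its speed limit or range.

ROBOT

A 6-joint arm with a two-finger parallel gripper is mounted at the origin on the work surface. World frame = base frame: x ahead of the robot, y to its left, z up, the work surface at z = 0. Lengths are in mm, angles in rad, forces in N, time in s.
With the tool pointing down it reaches from about 350 to 875 mm from the base axis. Payload 4.2 kg.
Tool frame: the origin (TCP) lies midway between the tips of the shut fingers; the grasp point (between the pads) lies 19 mm behind it; z points along the fingers, y is the line along which they close (so a half turn about z gives the same grasp; the last joint's range is limited). The gripper opens to 85 mm and grips with 20 to 120 N. Pads are 22 mm wide; open, the fingers measure 114 mm over their backs; the gripper's body (76 mm by 85 mm) begins 54 mm behind the grasp point. The pads swing forward as they close: fully open they stand 13 mm farther back than shut.
Start: joints at [-0.876, 0.385, 0.008, 0, -1.194, -0.259], TCP at [263.847, -566.555, 231.312] pointing down, gripper open.
Joint ranges: [-3.14, 3.14], [-1.21, 2.06], [-1.07, 1.41], [-3.16, 2.05], [-2.99, -0.16], [-3.1, 3.1]. Speed limits (rad/s): [2.79, 2.79, 3.14, 3.14, 3.14, 3.14].

INTERFACE

Orientations are given as a unit quaternion [x, y, z, w].
In Python, from bench import arm, eyes, nets gives the robot as it stands.
- The arm moves only by the tool apply_moves, never from a script. Its arguments are lists of equal length, an entry for each row: "delta_rot": the turn, a rotation vector about the tool's x, y, z as a fraction of full scale, a list of three; "xyz": the shift along the tool's x, y, z as a fraction of full scale, a list of three; "hand": the gripper command: -1 is fully open, 1 is shut, values between are in proportion. In form: {"delta_rot": [[ax, ay, az], ...], "xyz": [[dx, dy, dz], ...], "hand": [hand, ...]}. A call has 1 to 20 rows; each row shifts and turns the commanded pose from where the row before left it, along the tool's axes as they then stand; what a row does not reach is not made up. Full scale, the value 1, is 0.025 m for a shift and 6 degrees for a turn. A row lasts 1/12 s, in which the tool goes at most 41.7 mm and 7.16 degrees, less where a joint would pass 70% of its speed; a pose out of reach is approached as far as the arm can. A call with a number of a shift or a turn outside -1 to 1 is refused whole. A call with a gripper value outside its range is refused whole. The fingers move at their own pace and stop on an object; the grip force is fixed at half the most. Time passes only in rows, so rows that do not move let the fingers close. It gives the time, the measured TCP pose, the force, the opening and the grip force at its end, in the units of the state.
- arm.read_state(): the state, without advancing time (a new reading comes with each control period).
- eyes.get_image(name): name is "scene" or "side" or "wrist"; returns a dict with "frame" (420x560x3 uint8, red, green, blue), "range_z" (420x560 float32, mm along the optical axis (not along the pixel's ray), 0 where there is no reading), "camera_matrix" (3x3 intrinsics, pixels), "dist" ([k1, k2, p1, p2, k3] as OpenCV has them; the pictures are not rectified), "R" (3x3) and "t" (3): a world point X has camera coordinates R X + t; the wrist camera has in their place "hand_eye" (4x4, takes a point from camera to tool coordinates, whose origin is the TCP and whose axes are the flange's). Camera axes: x right, y down, z forward; pixel columns grow to the right and rows downward; lengths in mm; the calibration is good to about 2 mm. A picture is of the moment at which its call begins: read the wrist's pose just before it.
- arm.job_done(): hands the job in; it is judged then, once.
Trained networks look in a picture, given as the dict that the camera call returned (one of the last four; its "shot" number tells which), for a name from the list of things; names that differ only in an ending like _2 or _b are one class to them, and where a whole thing is asked for, a point or a joint stands for the part that bears it (a point fixed in the world has none). Each returns a list of dicts, best first, with "score" (0 to 1); they miss things now and then, are a little off and sometimes report something else, mostly with a low value. They report only what shows in the picture. A call takes as long as a camera call. They do not tell look-alikes from the thing itself.
- nets.look_for(name, picture): "bbox" ([left, top, right, bottom] in pixels, round what is visible of it).
- nets.masks_of(name, picture): "region" (420x560 bool, what is visible of it) and "bbox" ([left, top, right, bottom] in pixels, round what is visible of it).
The state is a dict: "clock": time; "joints": joint angles; "joint_vel": joint speeds; "joint_efforts": joint torques, N m; "position": TCP position; "ee_rot": TCP orientation; "contact_force": force on the tool from outside, world axes, zero at the start; "wrist_torque": the same for the moment, N m; "gripper_width": finger opening in mm; "grasp_force": force on a finger pad.
Only numpy, scipy, OpenCV 4.12 (cv2) and the standard library are available. Lean on these libraries where they do the work, as an engineer would, in place of code of your own. Each camera call takes 0.05 s, during which the arm holds its last target. There are 200 camera calls.

## Working session

There is one attempt and no reset: what is moved stays moved. The work goes in short steps, Python scripts to look and compute and a tool call to move; the robot and the scene stay as the last step left them, time stands still between calls to the robot, and variables do not carry over. Pictures are saved under pics/ and viewed, at most 10 in all, crops included, and the job is handed in when it is done.

Besides the shell and the picture viewer there is one more tool, called after "Call:" as name(argument=value, ...) on one line, values as JSON. apply_moves: Moves the arm, as the interface text tells. Its arguments: {"type":"object","properties":{"delta_rot":{"type":"array"},"xyz":{"type":"array"},"hand":{"type":"array"}},"required":["delta_rot","xyz","hand"]}

```bash
mkdir -p pics; cat > h.py <<'E'
import numpy as np, cv2
from bench import arm, eyes, nets
from scipy.spatial.transform import Rotation as Ro
def save(p,n,crop=None,s=1):
    f=p["frame"]
    if crop: a,b,c,d=crop; f=f[b:d,a:c]
    f=cv2.resize(f,None,fx=s,fy=s,interpolation=cv2.INTER_CUBIC)
    cv2.imwrite("pics/"+n+".png",f[:,:,::-1])
def cloud(p,mask,st=None):
    v,u=np.nonzero(mask&(p["range_z"]>0)); z=p["range_z"][v,u]
    n=cv2.undistortPoints(np.stack([u,v],1).astype(float)[:,None],np.array(p["camera_matrix"]),np.array(p["dist"]))[:,0]
    X=np.c_[n*z[:,None],z]
    if "R" in p: return (X-np.array(p["t"]))@np.array(p["R"]),u,v
    H=np.array(p["hand_eye"]); X=X@H[:3,:3].T+H[:3,3]
    return X@Ro.from_quat(st["ee_rot"]).as_matrix().T+np.array(st["position"]),u,v
E
cat > a.py <<'E'
from h import *
s=arm.read_state();print(s)
for c in ["scene","side"]:
    p=eyes.get_image(c); save(p,c+"0")
    for n in ["dial","wing","pointer","stop_mark"]:
        for d in nets.masks_of(n,p)[:4]:
            X,u,v=cloud(p,d["region"]); print(c,n,round(d["score"],2),d["bbox"],len(X),np.median(X,0).round() if len(X) else "", X.max(0).round() if len(X) else "")
E
python3 a.py; python3 -c "
import cv2,numpy as np
"
```

```text
{'clock': 0.0, 'joints': array([-8.76386305e-01,  3.85551787e-01,  6.60535990e-03, -5.53934119e-04,
       -1.19396829e+00, -2.58597139e-01]), 'joint_vel': array([ 0.00018207, -0.00113906, -0.00015769,  0.00055835, -0.00048332,
       -0.00018194]), 'joint_efforts': array([-3.68995006e-04, -3.92291343e+01,  1.88395143e+01,  4.18615177e+00,
       -4.74233064e-03, -1.62386158e-05]), 'position': array([ 263.6202671 , -566.02985387,  230.20828872]), 'ee_rot': array([-2.16086146e-01,  9.76373694e-01,  1.05927894e-03, -2.57076063e-04]), 'contact_force': array([-0.29444838,  0.01785947, -0.38612864]), 'wrist_torque': array([ 0.01090799, -0.03322073, -0.01869994]), 'grasp_force': 0.0, 'gripper_width': 85.68113964353267}
scene dial 0.96 [218.3, 176.1, 265.5, 211.0] 951 [ 595. -233.  172.] [ 649. -190.  197.]
scene dial 0.7 [197.7, 96.5, 232.9, 122.7] 505 [ 414. -612.  171.] [ 469. -572.  199.]
scene dial 0.69 [267.0, 247.7, 283.9, 270.4] 146 [ 595. -115.   28.] [638. -44. 136.]
scene wing 0.98 [303.5, 102.6, 334.3, 125.1] 447 [ 200. -361.  173.] [ 250. -331.  207.]
scene wing 0.9 [224.4, 176
[... 1255 characters left out ...]
 402.8, 219.9] 512 [ 196. -353.  172.] [ 235. -330.  202.]
side pointer 0.96 [377.5, 193.2, 404.7, 221.8] 510 [ 196. -353.  172.] [ 238. -330.  202.]
side pointer 0.89 [366.7, 138.7, 383.6, 165.8] 327 [ 406. -613.  171.] [ 449. -585.  207.]
side pointer 0.85 [259.5, 164.0, 278.5, 189.7] 371 [ 576. -240.  168.] [ 624. -201.  195.]
side stop_mark 0.89 [371.5, 189.6, 404.4, 228.3] 797 [ 199. -351.  169.] [ 342. -312.  202.]
side stop_mark 0.74 [363.9, 139.6, 387.6, 167.3] 494 [ 404. -614.  165.] [ 663. -579.  204.]
side stop_mark 0.63 [250.1, 164.8, 284.8, 192.9] 761 [ 581. -239.  159.] [ 882. -189.  198.]
side stop_mark 0.48 [237.1, 221.5, 249.5, 234.7] 142 [ 574. -107.   25.] [600. -92.  35.]
```

View pics/scene0.png

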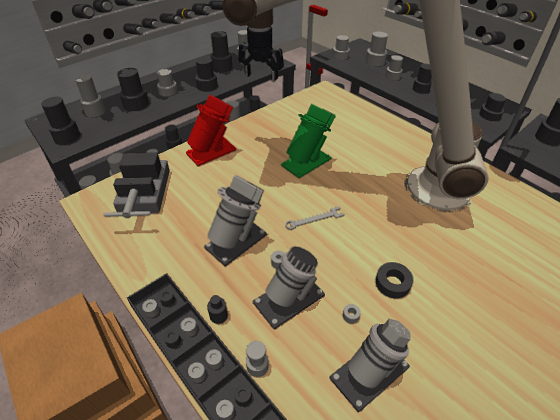

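View pics/side0.png

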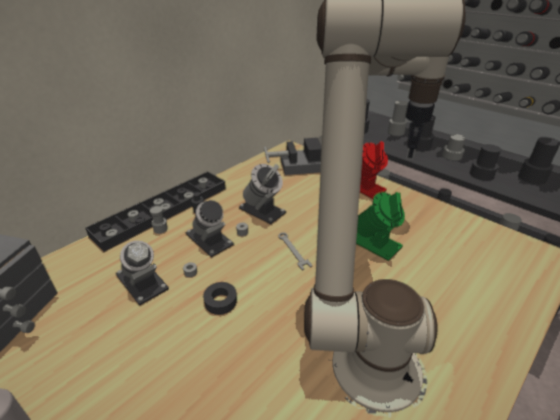

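The scene picture shows the grey winged stand at about (235,215), with the round one at (290,285) and the hex one at (375,365). The red and green look-alikes are at (210,130) and (310,140). The side picture agrees, with the winged head at (267,180). So the target dial is the detection near (595,-233,172).

```bash
cat > b.py <<'E'
from h import *
from scipy.optimize import least_squares
p=eyes.get_image("scene")
d=[d for d in nets.masks_of("dial",p) if 210<d["bbox"][0]<235 and d["bbox"][1]>150][0]
m=cv2.erode(d["region"].astype(np.uint8),np.ones((2,2)))>0
X,u,v=cloud(p,m)
X=X[(np.linalg.norm(X-np.median(X,0),axis=1)<75)]
# plane segments at offsets along axis, axis=lean35 with yaw
for yaw in np.arange(-.6,.61,.1):
    z=np.array([-np.sin(.611)*np.cos(yaw),-np.sin(.611)*np.sin(yaw),np.cos(.611)])
    h=X@z; hist,e=np.histogram(h,bins=np.arange(h.min(),h.max()+2,2)); k=np.argsort(-hist)[:5]
    print(round(yaw,1),hist.max(),[(round(e[i]),hist[i]) for i in k])
w=eyes.get_image("wrist"); print(np.array(w["hand_eye"]).round(3)); print(np.array(w["camera_matrix"]).round(),X.mean(0),len(X))
print(np.array(p["R"]).round(2),p["t"])
# stand base points: mask of table-near plate
E
python3 b.py
```

```text
-0.6 69 [(-226, np.int64(69)), (-224, np.int64(67)), (-230, np.int64(59)), (-222, np.int64(56)), (-232, np.int64(49))]
-0.5 73 [(-233, np.int64(73)), (-231, np.int64(63)), (-235, np.int64(57)), (-237, np.int64(57)), (-229, np.int64(55))]
-0.4 82 [(-237, np.int64(82)), (-241, np.int64(63)), (-239, np.int64(63)), (-235, np.int64(54)), (-243, np.int64(53))]
-0.3 80 [(-239, np.int64(80)), (-237, np.int64(69)), (-241, np.int64(62)), (-243, np.int64(51)), (-235, np.int64(49))]
-0.2 80 [(-236, np.int64(80)), (-238, np.int64(62)), (-240, np.int64(59)), (-230, np.int64(52)), (-232, np.int64(51))]
-0.1 78 [(-232, np.int64(78)), (-230, np.int64(70)), (-224, np.int64(62)), (-222, np.int64(56)), (-226, np.int64(43))]
-0.0 91 [(-222, np.int64(91)), (-212, np.int64(88)), (-220, np.int64(75)), (-224, np.int64(57)), (-210, np.int64(44))]
0.1 159 [(-207, np.int64(159)), (-195, np.int64(83)), (-197, np.int64(57)), (-205, np.int64(53)), (-163, np.int64(30))]
0.2 86 [(-190, np.int64(86)), (-176, np.int64(72)), (-188, np.int64(65)), (-186, np.int64(54)), (-178, np.int64(51))]
0.3 58 [(-171, np.int64(58)),
[... 169 characters left out ...]
 np.int64(42)), (-146, np.int64(42))]
0.5 52 [(-101, np.int64(52)), (-109, np.int64(49)), (-105, np.int64(46)), (-103, np.int64(46)), (-107, np.int64(43))]
0.6 52 [(-72, np.int64(52)), (-70, np.int64(45)), (-76, np.int64(43)), (-78, np.int64(41)), (-74, np.int64(39))]
[[ 0.00000e+00 -9.57000e-01 -2.91000e-01  7.34850e+01]
 [ 1.00000e+00  0.00000e+00 -1.00000e-03 -5.84000e-01]
 [ 1.00000e-03 -2.91000e-01  9.57000e-01 -1.42372e+02]
 [ 0.00000e+00  0.00000e+00  0.00000e+00  1.00000e+00]]
[[367.   0. 280.]
 [  0. 367. 213.]
 [  0.   0.   1.]] [ 599.12508007 -233.62209565  170.80578224] 887
[[-0.76  0.65  0.  ]
 [ 0.46  0.54 -0.7 ]
 [-0.46 -0.53 -0.71]] [ 515.61869278  -63.47248464 1227.20094219]
```

```bash
cat > c.py <<'E'
from h import *
from scipy.optimize import minimize
p=eyes.get_image("scene")
d=[d for d in nets.masks_of("dial",p) if 210<d["bbox"][0]<235 and d["bbox"][1]>150][0]
X,u,v=cloud(p,d["region"]>0)
X=X[(np.linalg.norm(X-np.median(X,0),axis=1)<75)]
def ax(yaw,l=.611): return np.array([-np.sin(l)*np.cos(yaw),-np.sin(l)*np.sin(yaw),np.cos(l)])
best=max(((np.exp(-((X@ax(y)-h)/1.5)**2).sum()+np.exp(-((X@ax(y)-h-11)/1.5)**2).sum()+np.exp(-((X@ax(y)-h-47)/1.5)**2).sum()),y,h) for y in np.arange(-.1,.3,.01) for h in np.arange(-230,-180,.5))
print(best); _,y,h=best; z=ax(y); yd=np.array([-np.sin(y),np.cos(y),0]); xd=np.cross(yd,z)
a,b,hh=X@xd,X@yd,X@z-h
r=abs(hh)<2; P=np.c_[a,b][r]; w=abs(hh-47)<2.5; Wt=np.c_[a,b][w]; dd=abs(hh-11)<2; D=np.c_[a,b][dd]
f=lambda c: np.maximum(np.hypot(*(P-c).T)-58,0).clip(0,6).sum()+np.maximum(40-np.hypot(*(P-c).T),0).clip(0,6).sum()+np.maximum(np.hypot(*(D-c).T)-40,0).clip(0,6).sum()
c=min(((f(np.array([i,j])),i,j) for i in np.arange(np.median(a)-40,np.median(a)+40,1) for j in np.arange(np.median(b)-40,np.median(b)+40,1)))
print(c,len(P),len(Wt)); O=xd*c[1]+yd*c[2]+z*h; print("O",O)
print("wing top rel",Wt.mean(0)-c[1:],np.linalg.eigh(np.cov(Wt.T)))
# goal: TCP at O+z*hgt, tool z=-z ; tool x candidates
st=arm.read_state();T=Ro.from_quat(st["ee_rot"]).as_matrix()
for s in (1,-1):
    G=np.c_[s*xd,-s*yd,-z]; print(s,"tool x",G[:,0],"rv deg",np.degrees(Ro.from_matrix(T.T@G).as_rotvec()))
    # camera-centered: want camera 250 above
    for H in (200,260):
        tgt=O+z*H; print(H,tgt,"tool delta now",T.T@(tgt-st["position"]),"after rot",G.T@(tgt-st["position"]))
E
python3 c.py
```

```text
(np.float64(368.08945904340305), np.float64(0.06999999999999992), np.float64(-211.0))
(np.float64(108.88159079690287), np.float64(562.0243872865329), np.float64(-289.9368132472649)) 245 80
O [ 600.24308606 -248.56283303  149.6012141 ]
wing top rel [0.6959644  9.79193777] EighResult(eigenvalues=array([ 14.66430223, 542.15530178]), eigenvectors=array([[-0.95580152, -0.29401269],
       [-0.29401269,  0.95580152]]))
1 tool x [0.81706883 0.05728842 0.57368682] rv deg [  48.05405682    8.88563921 -152.3774477 ]
200 [ 485.78671352 -256.58789098  313.41616223] tool delta now [-332.05013841  187.31386003  -82.07723372] after rot [ 246.18670167 -293.69326998   72.22755682]
260 [ 451.44980176 -258.99540837  362.56064667] tool delta now [-299.90676931  199.62390104 -131.22259681] after rot [ 246.18670167 -293.69326998   12.22755682]
-1 tool x [-0.81706883 -0.05728842 -0.57368682] rv deg [  6.39980169 -34.61050201  20.29966668]
200 [ 485.78671352 -256.58789098  313.41616223] tool delta now [-332.05013841  187.31386003  -82.07723372] after rot [-246.18670167  293.69326998   72.22755682]
260 [ 451.44980176 -258.99540837  362.56064667] tool delta now [-299.90676931  199.62390104 -131.22259681] after rot [-246.18670167  293.69326998   12.22755682]
```

Call:
apply_moves(xyz=[[-0.97, 0.595, -0.328], [-0.97, 0.595, -0.328], [-0.97, 0.595, -0.328], [-0.97, 0.595, -0.328], [-0.97, 0.595, -0.328], [-0.97, 0.595, -0.328], [-0.97, 0.595, -0.328], [-0.97, 0.595, -0.328], [-0.97, 0.595, -0.328], [-0.97, 0.595, -0.328], [-0.97, 0.595, -0.328], [-0.97, 0.595, -0.328], [-0.97, 0.595, -0.328], [0, 0, 0], [0, 0, 0], [0, 0, 0], [0, 0, 0], [0, 0, 0], [0, 0, 0], [0, 0, 0]], delta_rot=[[0, 0, 0], [0, 0, 0], [0, 0, 0], [0, 0, 0], [0, 0, 0], [0, 0, 0], [0, 0, 0], [0, 0, 0], [0, 0, 0], [0, 0, 0], [0, 0, 0], [0, 0, 0], [0, 0, 0], [0.152, -0.824, 0.483], [0.152, -0.824, 0.483], [0.152, -0.824, 0.483], [0.152, -0.824, 0.483], [0.152, -0.824, 0.483], [0.152, -0.824, 0.483], [0.152, -0.824, 0.483]], hand=[-1, -1, -1, -1, -1, -1, -1, -1, -1, -1, -1, -1, -1, -1, -1, -1, -1, -1, -1, -1])

```text
clock: 2.42
position: [467.8, -258.4, 338.7]
ee_rot: [-0.032, 0.952, 0.01, 0.303]
contact_force: [-0.7, 0.7, 0.5]
gripper_width: 85.5
grasp_force: 0.0
```

Call:
apply_moves(xyz=[[0, 0, 0.8], [0, 0, 0.8], [0, 0, 0.8], [0, 0, 0], [0, 0, 0]], delta_rot=[[0, 0, 0], [0, 0, 0], [0, 0, 0], [0, 0, 0], [0, 0, 0]], hand=[-1, -1, -1, -1, -1])

```text
clock: 2.83
position: [502.1, -255.6, 287.9]
ee_rot: [-0.034, 0.953, 0.011, 0.3]
contact_force: [-0.1, -0.3, -0.1]
gripper_width: 85.5
grasp_force: 0.0
```

```bash
cat > d.py <<'E'
import sys
from h import *
st=arm.read_state(); p=eyes.get_image("wrist"); save(p,sys.argv[1],s=1.4)
print("q",st["joints"].round(2),st["position"],st["clock"],st["contact_force"].round(1))
X,u,v=cloud(p,p["range_z"]>0,st)
O0=np.array([600,-242,150.]); k=np.linalg.norm(X-O0,axis=1)<80; X=X[k];u=u[k];v=v[k]
def ax(yaw,l): return np.array([-np.sin(l)*np.cos(yaw),-np.sin(l)*np.sin(yaw),np.cos(l)])
def sc(y,l,h):
    q=X@ax(y,l)-h; return sum(np.exp(-((q-o)/1.)**2).sum() for o in (0,11,47))
b=max((sc(y,l,h),y,l,h) for y in np.arange(-.05,.2,.01) for l in (.59,.611,.63) for h in np.arange(-225,-195,1))
b=max((sc(y,l,h),y,l,h) for y in b[1]+np.arange(-.01,.011,.002) for l in b[2]+np.arange(-.015,.016,.005) for h in b[3]+np.arange(-1,1.1,.25))
print(b); _,y,l,h=b; z=ax(y,l); yd=np.array([-np.sin(y),np.cos(y),0]); xd=np.cross(yd,z)
q=np.c_[X@xd,X@yd,X@z-h]
P=q[abs(q[:,2])<2,:2];D=q[abs(q[:,2]-11)<2,:2];W=q[abs(q[:,2]-47)<2.5,:2]
c0=[O0@xd,O0@yd]
def f(c):
    r=np.hypot(*(P-c).T); s=np.hypot(*(D-c).T)
    return (r-58).clip(0,5).sum()+(40-r).clip(0,5).sum()+(s-40).clip(0,5).sum()
c=min((f(np.array([i,j])),i,j) for i in c0[0]+np.arange(-20,20,1) for j in c0[1]+np.arange(-20,20,1))
c=min((f(np.array([i,j])),i,j) for i in c[1]+np.arange(-1,1,.25) for j in c[2]+np.arange(-1,1,.25))
cc=np.array(c[1:]); O=xd*cc[0]+yd*cc[1]+z*h; print("O",O,c[0],len(P),len(D),len(W))
W=W[np.hypot(*(W-cc).T)<56]-cc
(rc,sz,an)=cv2.minAreaRect(W.astype(np.float32)); print("rect",rc,sz,an)
e,V=np.linalg.eigh(np.cov(W.T)); V=V[:,1]; t=W@V; print("dir deg",np.degrees(np.arctan2(V[1],V[0])),"extent",t.min(),t.max(),"mean",W.mean(0))
T=Ro.from_quat(st["ee_rot"]).as_matrix()
G=np.c_[-xd,yd,-z]; print("rv deg align",np.degrees(Ro.from_matrix(T.T@G).as_rotvec()),"O in tool",T.T@(O-st["position"]))
np.savez("dial.npz",O=O,xd=xd,yd=yd,z=z)
E
python3 d.py w1
```

```text
q [-0.32  0.04 -0.31 -0.35 -0.69 -0.97] [ 502.12904332 -255.58536509  287.90593926] 2.8333 [-0.1 -0.3 -0.1]
(np.float64(8600.604196377808), np.float64(0.07800000000000003), np.float64(0.611), np.float64(-207.5))
O [ 596.90115507 -248.5112621   149.90593661] 409.028185364715 6112 4284 2090
rect (-2.6265225410461426, 7.846832275390625) (16.105220794677734, 85.77420043945312) 15.538335800170898
dir deg 105.84397695614643 extent -34.59490535797179 51.14618557561128 mean [-2.3370199   5.51111857]
rv deg align [-0.19600245 -0.12767433 -0.36616498] O in tool [  0.95418276   0.23375771 167.55545865]
```

View pics/w1.png

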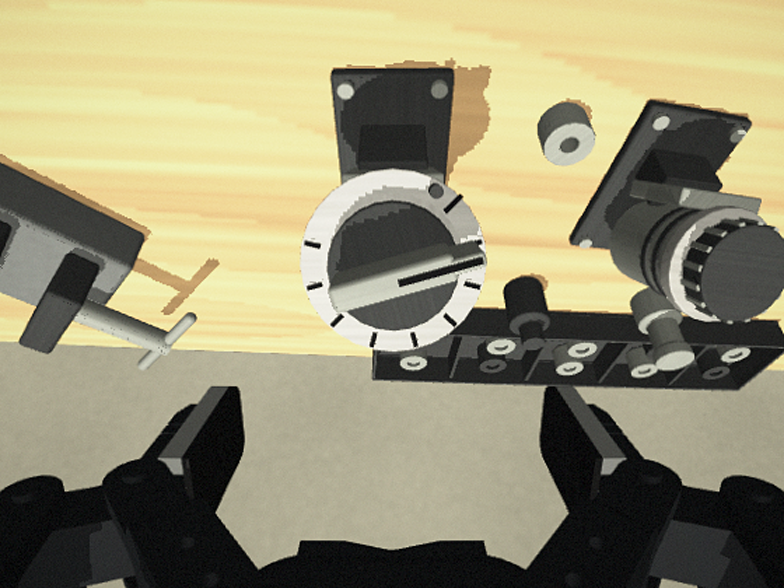

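The wrist picture shows the ring centred near (393,260). The long stop mark is at (453,203), and the nose is at (483,258), on the first click (105°). The marks follow clockwise, as described. Next I align the tool with the wing.

Call:
apply_moves(xyz=[[0.038, 0.009, 0], [0, 0, 0], [0, 0, 0], [0, 0, 0], [0, 0, 0], [0, 0, 0], [0, 0, 0], [0, 0, 0], [0, 0, 0], [0, 0, 0], [0, 0, 0], [0, 0, 0], [0, 0, 0], [0, 0, 0], [0, 0, 0], [0, 0, 0]], delta_rot=[[-0.03, -0.02, -0.06], [0, 0, 0.955], [0, 0, 0.955], [0, 0, 0.955], [0, 0, 0.955], [0, 0, 0.955], [0, 0, 0.955], [0, 0, 0.955], [0, 0, 0.955], [0, 0, 0.955], [0, 0, 0.955], [0, 0, 0.955], [0, 0, 0.955], [0, 0, 0.955], [0, 0, 0], [0, 0, 0]], hand=[-1, -1, -1, -1, -1, -1, -1, -1, -1, -1, -1, -1, -1, -1, -1, -1])

```text
clock: 4.22
position: [501.5, -255.8, 289.4]
ee_rot: [0.546, 0.781, 0.191, 0.234]
contact_force: [-0.2, -0.0, 0.6]
gripper_width: 85.4
grasp_force: 0.0
```

```bash
cat > e.py <<'E'
from h import *
d=np.load("dial.npz"); st=arm.read_state(); T=Ro.from_quat(st["ee_rot"]).as_matrix()
O,xd,yd,z=[d[k] for k in("O","xd","yd","z")]
print("t",st["clock"],"q",st["joints"].round(2),"O in tool",(T.T@(O-st["position"])).round(2))
x=T[:,0]; print("tool x ang",np.degrees(np.arctan2(x@yd,x@xd)).round(2),"-z in tool",(T.T@-z).round(4), "F",st["contact_force"].round(1),"M",st["wrist_torque"].round(2),st["gripper_width"],st["grasp_force"])
E
python3 e.py; sed -i 's/O0=np.array.*150.\])/O0=np.array([597,-248.5,150.])/; s/^np.savez/if len(sys.argv)>2: np.savez/' d.py; python3 d.py w2
```

```text
t 4.2167 q [-0.32  0.03 -0.3  -0.36 -0.69 -2.25] O in tool [  0.74  -2.16 169.14]
tool x ang 105.68 -z in tool [ 0.0028 -0.0031  1.    ] F [-0.2 -0.   0.6] M [-0.08  1.11 -0.06] 85.40184976172038 0.0
q [-0.32  0.03 -0.3  -0.36 -0.69 -2.25] [ 501.48458653 -255.77728191  289.39376313] 4.2167 [-0.2 -0.   0.6]
(np.float64(8985.217602258625), np.float64(0.07400000000000002), np.float64(0.611), np.float64(-208.25))
O [ 596.85151168 -248.51100824  149.77680645] 388.4378787603301 6118 4934 2091
rect (-2.4324207305908203, 7.751766204833984) (15.403826713562012, 85.36665344238281) 16.18250274658203
dir deg 105.90199562602393 extent -34.55412311802459 50.81228615084476 mean [-1.94031231  7.18878894]
rv deg align [  0.16071254   0.1678596  -74.13287054] O in tool [  0.77075244  -2.26835121 169.21821492]
```

Call:
apply_moves(xyz=[[0, 0, 0], [0, 0, 0], [0, 0, 0], [0, 0, 0], [0, 0, 0], [0, 0, 0], [0, 0, 0], [0, 0, 0], [0, 0, 0], [0, 0, 0], [0, 0, 0], [0, 0, 0], [0, 0, 0], [0, 0, 0], [0, 0, 0]], delta_rot=[[0, 0, -1], [0, 0, -1], [0, 0, -1], [0, 0, -1], [0, 0, -1], [0, 0, -1], [0, 0, -1], [0, 0, -1], [0, 0, -1], [0, 0, -1], [0, 0, -1], [0, 0, -1], [0, 0, -1], [0, 0, -1], [0, 0, -1]], hand=[-1, -1, -1, -1, -1, -1, -1, -1, -1, -1, -1, -1, -1, -1, -1])

```text
clock: 5.52
position: [501.5, -255.6, 288.6]
ee_rot: [-0.169, 0.938, -0.031, 0.3]
contact_force: [0.5, -0.1, 0.2]
gripper_width: 85.4
grasp_force: 0.0
```

Call:
apply_moves(xyz=[[0, 0, 0], [0, 0, 0], [0, 0, 0], [0, 0, 0], [0, 0, 0], [0, 0, 0], [0, 0, 0], [0, 0, 0], [0, 0, 0], [0, 0, 0], [0, 0, 0], [0, 0, 0], [0, 0, 0], [0, 0, 0], [0, 0, 0], [0, 0, 0], [0, 0, 0]], delta_rot=[[0, 0, -1], [0, 0, -1], [0, 0, -1], [0, 0, -1], [0, 0, -1], [0, 0, -1], [0, 0, -1], [0, 0, -1], [0, 0, -1], [0, 0, -1], [0, 0, -1], [0, 0, -1], [0, 0, -1], [0, 0, -1], [0, 0, -1], [0, 0, 0], [0, 0, 0]], hand=[-1, -1, -1, -1, -1, -1, -1, -1, -1, -1, -1, -1, -1, -1, -1, -1, -1])

```text
clock: 6.93
position: [501.5, -255.6, 288.5]
ee_rot: [0.78, -0.548, 0.233, -0.192]
contact_force: [0.3, -0.4, -0.1]
gripper_width: 85.4
grasp_force: 0.0
```

```bash
python3 d.py w3 1; python3 e.py
```

```text
q [-0.32  0.03 -0.3  -0.36 -0.69  0.89] [ 501.54165352 -255.60912305  288.51680132] 6.9333 [ 0.3 -0.4 -0.1]
(np.float64(9128.373086682532), np.float64(0.07600000000000003), np.float64(0.611), np.float64(-208.0))
O [ 597.10470389 -248.49202715  149.85007746] 355.8128335630878 6233 5011 2051
rect (-1.8637588024139404, 7.421257019042969) (15.527393341064453, 85.70805358886719) 16.101722717285156
dir deg 105.88456419808303 extent -35.21032557056002 50.51435233693807 mean [-0.8335936   2.80656319]
rv deg align [-1.31521578e-01  9.16684016e-02  1.05520649e+02] O in tool [ -0.25576728   1.45326588 168.55038581]
t 6.9833 q [-0.32  0.03 -0.3  -0.36 -0.69  0.89] O in tool [ -0.25   1.4  168.53]
tool x ang -74.49 -z in tool [-7.0e-04  2.2e-03  1.0e+00] F [ 0.3  0.5 -0.2] M [-0.07  1.12 -0.03] 85.71400479892922 0.0
```

Call:
apply_moves(xyz=[[0, 0.056, 0.5], [0, 0, 0.8], [0, 0, 0.8], [0, 0, 0.8], [0, 0, 0.8], [0, 0, 0.8], [0, 0, 0.6], [0, 0, 0.3], [0, 0, 0], [0, 0, 0]], delta_rot=[[0, 0, 0], [0, 0, 0], [0, 0, 0], [0, 0, 0], [0, 0, 0], [0, 0, 0], [0, 0, 0], [0, 0, 0], [0, 0, 0], [0, 0, 0]], hand=[-1, -1, -1, -1, -1, -1, -1, -1, -1, -1])

```text
clock: 7.82
position: [577.9, -250.1, 176.5]
ee_rot: [0.781, -0.547, 0.233, -0.191]
contact_force: [0.3, -0.1, -0.5]
gripper_width: 85.0
grasp_force: 0.0
```

```bash
python3 e.py
```

```text
t 7.8167 q [-0.27  0.26 -0.31 -0.46 -0.46  0.98] O in tool [-0.06 -0.48 32.88]
tool x ang -74.42 -z in tool [-1.0e-04  1.1e-03  1.0e+00] F [ 0.3 -0.1 -0.5] M [-0.07  1.07  0.  ] 85.01183867247089 0.0
```

Call:
apply_moves(xyz=[[0, 0, 0.4], [0, 0, 0.2], [0, -0.012, 0], [0, 0, 0], [0, 0, 0], [0, 0, 0], [0, 0, 0], [0, 0, 0], [0, 0, 0], [0, 0, 0], [0, 0, 0], [0, 0, 0], [0, 0, 0], [0, 0, 0]], delta_rot=[[0, 0, 0], [0, 0, 0], [0, 0, 0], [0, 0, 0], [0, 0, 0], [0, 0, 0], [0, 0, 0], [0, 0, 0], [0, 0, 0], [0, 0, 0], [0, 0, 0], [0, 0, 0], [0, 0, 0], [0, 0, 0]], hand=[-1, -1, -1, -1, 1, 1, 1, 1, 1, 1, 1, 1, 1, 1])

```text
clock: 8.98
position: [586.1, -249.6, 164.9]
ee_rot: [0.781, -0.547, 0.233, -0.191]
contact_force: [-6.1, -0.6, 3.4]
gripper_width: 15.0
grasp_force: 59.6
```

```bash
python3 e.py
```

```text
t 8.9833 q [-0.27  0.29 -0.3  -0.47 -0.44  0.99] O in tool [-0.12 -0.43 18.64]
tool x ang -74.41 -z in tool [-3.0e-04  1.2e-03  1.0e+00] F [-6.1 -0.6  3.4] M [-0.37  1.84 -0.17] 15.040374259155751 59.60639476776123
```

Call:
apply_moves(xyz=[[0, 0, 0], [0, 0, 0], [0, 0, 0], [0, 0, 0], [0, 0, 0], [0, 0, 0], [0, 0, 0], [0, 0, 0], [0, 0, 0], [0, 0, 0], [0, 0, 0], [0, 0, 0], [0, 0, 0], [0, 0, 0]], delta_rot=[[0, 0, -0.5], [0, 0, -0.5], [0, 0, -0.5], [0, 0, -0.5], [0, 0, -0.5], [0, 0, -0.5], [0, 0, -0.5], [0, 0, -0.5], [0, 0, -0.5], [0, 0, -0.5], [0, 0, -0.17], [0, 0, 0], [0, 0, 0], [0, 0, 0]], hand=[1, 1, 1, 1, 1, 1, 1, 1, 1, 1, 1, 1, 1, 1])

```text
clock: 10.15
position: [586.4, -249.3, 165.1]
ee_rot: [0.899, -0.319, 0.276, -0.122]
contact_force: [-5.4, -0.1, 3.4]
gripper_width: 15.0
grasp_force: 59.8
```

```bash
python3 e.py; python3 d.py w4
```

```text
t 10.15 q [-0.27  0.29 -0.3  -0.47 -0.44  1.53] O in tool [ 0.02 -0.06 18.62]
tool x ang -43.42 -z in tool [-0.001   0.0013  1.    ] F [-5.4 -0.1  3.4] M [-0.11  1.73  0.03] 14.981406507317178 59.753819704055786
q [-0.27  0.29 -0.3  -0.47 -0.44  1.53] [ 586.38007122 -249.34433223  165.05295842] 10.15 [-5.4 -0.1  3.4]
(np.float64(24424.559112019568), np.float64(0.07600000000000003), np.float64(0.611), np.float64(-208.0))
O [ 596.88154458 -248.25829624  149.70665575] 620.2521629256913 15890 10379 7569
rect (2.692750930786133, -0.05204010009765625) (40.42494201660156, 67.50370788574219) 27.65806770324707
dir deg 136.65636316809244 extent -35.798639838798515 32.019840791717414 mean [ 3.7187645 -3.6204563]
rv deg align [-1.03205212e-01  6.51530429e-02  1.36577001e+02] O in tool [-0.33051383 -0.07256715 18.62404138]
```

View pics/w4.png

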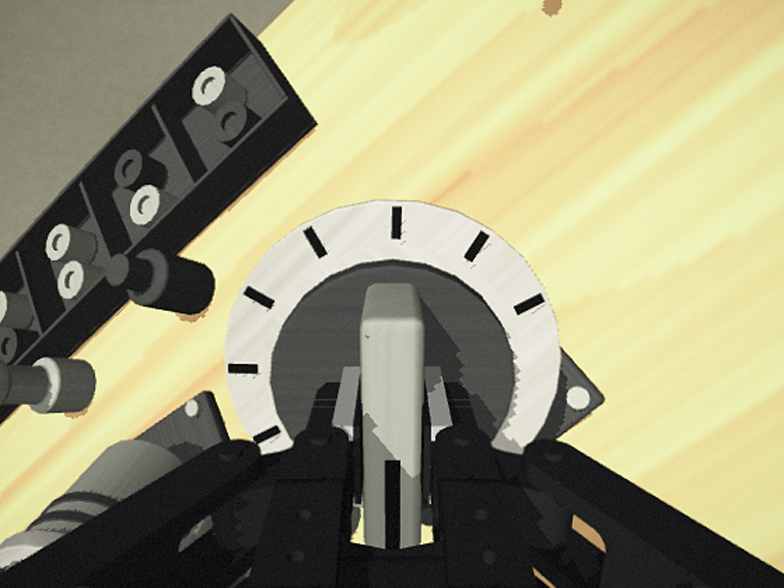

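The picture shows the ring round (394,360). The wing lies along the gripper at 135–136.6°, its tail pointing exactly at the sixth mark (397,222), so the nose is at the stop. Now I turn it clockwise about 121°.

Call:
apply_moves(xyz=[[0, 0, 0], [0, 0, 0], [0, 0, 0], [0, 0, 0], [0, 0, 0], [0, 0, 0], [0, 0, 0], [0, 0, 0], [0, 0, 0], [0, 0, 0], [0, 0, 0], [0, 0, 0], [0, 0, 0], [0, 0, 0], [0, 0, 0], [0, 0, 0], [0, 0, 0], [0, 0, 0], [0, 0, 0], [0, 0, 0]], delta_rot=[[0, 0, 0.8], [0, 0, 0.8], [0, 0, 0.8], [0, 0, 0.8], [0, 0, 0.8], [0, 0, 0.8], [0, 0, 0.8], [0, 0, 0.8], [0, 0, 0.8], [0, 0, 0.8], [0, 0, 0.8], [0, 0, 0.8], [0, 0, 0.8], [0, 0, 0.8], [0, 0, 0.8], [0, 0, 0.8], [0, 0, 0.8], [0, 0, 0.8], [0, 0, 0], [0, 0, 0]], hand=[1, 1, 1, 1, 1, 1, 1, 1, 1, 1, 1, 1, 1, 1, 1, 1, 1, 1, 1, 1])

```text
clock: 11.87
position: [585.6, -249.5, 164.5]
ee_rot: [-0.437, 0.848, -0.117, 0.277]
contact_force: [-7.1, -1.6, 3.6]
gripper_width: 15.0
grasp_force: 59.9
```

```bash
python3 e.py
```

```text
t 11.8667 q [-0.27  0.29 -0.3  -0.47 -0.44  0.02] O in tool [-0.76 -0.71 18.64]
tool x ang -129.88 -z in tool [ 5.e-04 -1.e-04  1.e+00] F [-7.1 -1.6  3.6] M [-0.34  2.13 -0.25] 15.03481840726099 59.907227754592896
```

Call:
apply_moves(xyz=[[0, 0, 0], [0, 0, 0], [0, 0, 0], [0, 0, 0], [0, 0, 0], [0, 0, 0], [0, 0, 0], [0, 0, 0], [0, 0, 0], [0, 0, 0]], delta_rot=[[0, 0, 0.83], [0, 0, 0.83], [0, 0, 0.83], [0, 0, 0.83], [0, 0, 0.83], [0, 0, 0.83], [0, 0, 0.83], [0, 0, 0], [0, 0, 0], [0, 0, 0]], hand=[1, 1, 1, 1, 1, 1, 1, 1, 1, 1])

```text
clock: 12.7
position: [585.4, -249.2, 164.3]
ee_rot: [-0.163, 0.94, -0.028, 0.299]
contact_force: [-6.8, -0.2, 3.6]
gripper_width: 15.2
grasp_force: 60.0
```

```bash
python3 e.py
```

```text
t 12.7 q [-0.27  0.29 -0.3  -0.47 -0.44 -0.59] O in tool [-1.2  -0.58 18.59]
tool x ang -164.71 -z in tool [-1.0e-04 -1.2e-03  1.0e+00] F [-6.8 -0.2  3.6] M [-0.18  2.25 -0.08] 15.174745495171855 59.989882707595825
```

Open, then back off along the axis.

Call:
apply_moves(xyz=[[0, 0, 0], [0, 0, 0], [0, 0, 0], [0, 0, 0], [0, 0, 0], [0, 0, 0], [0, 0, 0], [0, 0, 0], [0, 0, -0.3], [0, 0, -0.6], [0, 0, -0.8], [0, 0, -0.8], [0, 0, -0.8], [0, 0, -0.8], [0, 0, -0.8], [0, 0, -0.8], [0, 0, -0.3], [0, 0, 0], [0, 0, 0]], delta_rot=[[0, 0, 0], [0, 0, 0], [0, 0, 0], [0, 0, 0], [0, 0, 0], [0, 0, 0], [0, 0, 0], [0, 0, 0], [0, 0, 0], [0, 0, 0], [0, 0, 0], [0, 0, 0], [0, 0, 0], [0, 0, 0], [0, 0, 0], [0, 0, 0], [0, 0, 0], [0, 0, 0], [0, 0, 0]], hand=[-1, -1, -1, -1, -1, -1, -1, -1, -1, -1, -1, -1, -1, -1, -1, -1, -1, -1, -1])

```text
clock: 14.28
position: [500.5, -255.8, 287.6]
ee_rot: [-0.163, 0.939, -0.029, 0.301]
contact_force: [1.1, -0.2, -0.1]
gripper_width: 85.0
grasp_force: 0.0
```

```bash
python3 d.py w5
```

```text
q [-0.33  0.03 -0.31 -0.36 -0.69 -0.68] [ 500.52601762 -255.82856027  287.6395775 ] 14.2833 [ 1.1 -0.2 -0.1]
(np.float64(9178.699849921933), np.float64(0.07800000000000003), np.float64(0.611), np.float64(-207.5))
O [ 597.01144336 -248.4991056   149.98361205] 396.9611993633564 6248 5015 2042
rect (7.063026428222656, 2.00738525390625) (85.00517272949219, 15.62019157409668) 14.834443092346191
dir deg -164.69828703921874 extent -49.850851485670525 35.12808311151897 mean [2.32126408 0.70593328]
rv deg align [-0.0844101   0.13736564 15.23998195] O in tool [1.46524984e-01 1.97896941e-02 1.68262596e+02]
```

View pics/w5.png

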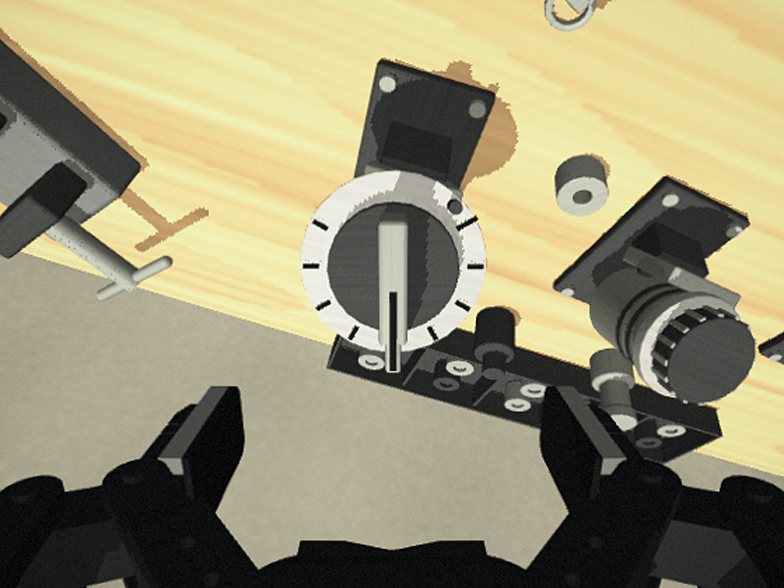

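The picture shows the nose at (393,370). Clockwise from the long stop mark (467,222) come three marks, at (476,267), (462,302) and (432,332), and the nose covers the fourth. It measures 15.3° against the 15° expected, and the robot is clear.

```bash
python3 -c "
from bench import arm
print(arm.job_done())"
```

```text
the job is handed in; nothing more can be done
None
```

I turned the wing anticlockwise to its stop, then clockwise four clicks, and let go with the head resting in the fourth click (15.3° measured, 15° nominal); the gripper was clear, no other part was touched, and the job was handed in at about 14 s.

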